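# Rock the plug-in relay out of its socket and hold it clear

## Task

The relay in the opened control unit sits tight in its socket and the unit only lies loose on the bench, so do not yank: rock the relay side to side, a few degrees towards the transformer, then towards the three capacitors, and so on until it walks free, with the unit staying flat where it is and nothing else on the bench disturbed. Then hold it upright and still over its socket, turned as it was, with the blades just clear by about a finger's breadth, so that I can spray the contacts and you could push it straight back. Finish while still holding it there.

Things in the scene. Friction and masses are not known exactly. Their poses are not given: they have to be found in the camera images.
- relay: The plug-in relay: a clear plastic box with a copper coil on a black base, 28 (x) by 40 (y) by 50 (z) mm, about 90 g. Origin at the centre of the base's underside, z up. Side to side means tilting about its own x axis, its top towards -y (the transformer) and +y (the capacitors). Its end faces (28 mm wide, normal to y, 40 mm apart) are free from the base up and can be gripped from above.
- relay_top (a point): Centre of the relay's top face, 50 mm above its origin; axes as the relay's.
- blade_tips (a point): Midway between the relay's two blade rows at the level of their tips, 14 mm below its origin; axes as the relay's. The rows (three brass blades each) stand at y = -13 and +13 mm below the base; each is 22 mm long in x, 2 mm thick and reaches 14 mm down.
- unit: The opened control unit: an aluminium tray 170 (x) by 260 (y) mm, rim 22 mm high, loose on the bench, about 0.9 kg. On its green board: a transformer (centre y = -94 mm, top 56 mm above the bench), three round capacitors (y = +94, top 48), a heat sink along x = +60 (top 42), a terminal strip along x = -63 (top 27), low parts under 26 mm. Origin at the centre of the underside, z up.
- socket (a point): Centre of the black socket's top face, 34 mm above the bench at the middle of the unit; axes as the unit's. The block is 40 (x) by 59 (y) mm at the top. Home, the relay's base rests on this face and its axes match these. The blade rows stand in two slots (9 to 18 mm either side of centre in y), which let the relay tilt about 0.2 rad when home, a base edge bearing on the top face.
- contact_a (a point): Where the sprung contact strip in the -y slot touches the outer side of the relay's -y blade row: 14 mm from the socket's centre, 5 mm below its top face. The strip presses inwards with about 17 N, so the row resists sliding with 8 to 12 N until it has risen 9 mm and its tips leave the strip. Pulled straight up, the relay takes the whole unit with it; tilted about one row, the other slides up.
- contact_b (a point): The same for the strip in the +y slot and the +y blade row.
- screwdriver: A screwdriver about 170 mm long lying on the bench; leave alone.
- reel: A reel of solder, 54 mm across and 30 mm high, lying flat on the bench; leave alone.
- sponge_tray: A low tray with a cleaning sponge, 75 by 95 by 22 mm, on the bench; leave alone.
- cleaner: A small can of contact cleaner, 48 mm across and 115 mm high, standing on the bench; leave alone.
Mind the look-alikes: they are no part of the job. What is shaped like the relay but brown, purple or red is not meant.

How it is judged:
On the way, in this order (a step that is already met when the one before it is completed fails the run):
1. the relay, its blades still in the socket's contacts, is rocked over towards the transformer (its top towards -y) (angle between the z axis of relay and the z axis of socket, either way round above 0.05 rad and y of relay_top in the frame of socket below -0.001 m and z of relay in the frame of socket below 0.012 m and contact force between relay and the fingers above 1 N), for 0.05 s.
2. and, still in its contacts, over towards the capacitors (its top towards +y) (angle between the z axis of relay and the z axis of socket, either way round above 0.05 rad and y of relay_top in the frame of socket above 0.001 m and z of relay in the frame of socket below 0.012 m and contact force between relay and the fingers above 1 N), for 0.05 s.
3. the blades are out of the socket (z of blade_tips in the frame of socket above 0.003 m), for 0.2 s.
At the end, for the whole second after the job is handed in: The relay is held in the fingers alone, still, upright (within 0.12 rad) and turned as its socket (within 0.15 rad), its blade tips 3 to 35 mm above the socket's top and within 12 mm of centred over it, touching nothing of the unit; the unit lies flat on the bench within 40 mm of where it was (z of blade_tips in the frame of socket between 0.003 and 0.035 m and horizontal distance between blade_tips and socket below 0.012 m and angle between relay's own z axis and vertical below 0.12 rad and angle between the x axis of relay and the x axis of socket, either way round below 0.15 rad and contact force between relay and the fingers above 1 N and contact force between relay and unit below 0.1 N and linear speed of relay below 0.02 m/s and height (world z) of unit below 0.004 m and angle between unit's own z axis and vertical below 0.03 rad and distance of unit from where it was at the start of the episode below 0.04 m); the arm keeps its last pose, push and grip.
It fails at once if the unit is lifted off the bench or tipped up with the relay (height (world z) of unit above 0.01 m or angle between unit's own z axis and vertical above 0.1 rad).
It fails at once if the unit is dragged along the bench (distance of unit from where it was at the start of the episode above 0.04 m).
It fails at once if the relay is wrenched over far enough to bend its blades in the socket (angle between the z axis of relay and the z axis of socket, either way round above 0.35 rad and z of blade_tips in the frame of socket below 0 m).
It fails at once if something else on the bench is disturbed (distance of any of screwdriver, reel, sponge_tray, cleaner from where it was at the start of the episode above 0.02 m).
It also fails if it takes over 61 s, if anything falls off the work surface, if the arm or the gripper's body presses on something with over 40 N, if the wrist force passes 120 N, or if a joint passes its speed limit or range.

## Robot

A 6-joint arm with a two-finger parallel gripper is mounted at the origin on the work surface. World frame = base frame: x ahead of the robot, y to its left, z up, the work surface at z = 0. Lengths are in m, angles in rad, forces in N, time in s.
With the tool pointing down it reaches from about 0.35 to 0.775 m from the base axis. Payload 7.3 kg.
Tool frame: the origin (TCP) lies on the centre line of the jaws, within the pads' length; the fingertips stand 17 mm ahead of it and the grasp point (between the pads) lies 2 mm behind it (robot.tcp_to_tips is the distance from the TCP to the fingertips, in m); z points along the fingers, y is the line along which they close (so a half turn about z gives the same grasp; the last joint's range is limited). The gripper opens to 92 mm and grips with 3 to 60 N. Pads are 19 mm wide; open, the fingers measure 130 mm over their backs; the gripper's body (75 mm by 190 mm) begins 47 mm behind the grasp point.
Start: joints at [1.004, 0.342, 1.524, -0, 1.275, -0.146], TCP at [0.214, 0.479, 0.21] pointing down, gripper open.
Joint ranges: [-2.53, 2.53], [-0.77, 2.02], [0.04, 2.7], [-1, 4.14], [0.28, 2.66], [-3.11, 3.11]. Speed limits (rad/s): [2.57, 2.57, 3.14, 3.14, 3.14, 3.14].

## Interface

Orientations are given as [roll, pitch, yaw] about the fixed x, y, z axes, in that order (R = Rz(yaw) Ry(pitch) Rx(roll)).
In Python, from cell import robot gives the robot as it stands. The module is installed in compiled form; this text tells all that it offers.
- The arm moves only by the tool carry_out, never from a script. Its argument "commands" is a list of rows, each a list of 3 entries, a list of its own where there are three numbers: the shift along the tool's x, y, z in m, then the turn about the tool's z in rad, then the opening, from 0 (shut) to 1 (fully open). In form: [[[dx, dy, dz], yaw, claw], ...]. A call has 1 to 20 rows; each row shifts and turns the commanded pose from where the row before left it, along the tool's axes as they then stand; what a row does not reach is not made up. A row lasts 1/8 s, in which the tool goes at most 62.5 mm and 10.7 degrees, less where a joint would pass 70% of its speed; a pose out of reach is approached as far as the arm can. A call is refused whole if a number of a shift passes 0.0625 or a number of a turn 0.188, either way. A call with a gripper value outside its range is refused whole. The fingers move at their own pace and stop on an object; "newtons" is the grip in N (left out, the last holds). Time passes only in rows, so rows that do not move let the fingers close. It gives the time, the measured TCP pose, the force, the opening and the grip force at its end, in the units of the state.
- robot.observe(): the state, without advancing time (a new reading comes with each control period).
- robot.read_camera(name): name is "side" or "top"; returns a dict with "pixels" (480x640x3 uint8, red, green, blue), "fx", "fy", "cx", "cy" (pixels), "k1" (the pictures are not rectified: a ray, as slopes to the right and down, at radius r is drawn at 1 + k1 r^2 times it, then the intrinsics apply), "view" (4x4, takes a point from world to camera coordinates). Camera axes: x right, y up, looking along -z (the intrinsics and any distortion apply to the point x, -y, -z); pixel columns grow to the right and rows downward; lengths in m; the calibration is good to about 2 mm. A picture is of the moment at which its call begins. There is no depth.
- robot.hand_in(): hands the job in; it is judged then, once.
Trained networks look in a picture, given as the dict that the camera call returned (one of the last four; its "shot" number tells which), for a name from the list of things; names that differ only in an ending like _2 or _b are one class to them, and where a whole thing is asked for, a point or a joint stands for the part that bears it (a point fixed in the world has none). Each returns a list of dicts, best first, with "p" (0 to 1); they miss things now and then, are a little off and sometimes report something else, mostly with a low value. They report only what shows in the picture. A call takes as long as a camera call. They do not tell look-alikes from the thing itself.
- robot.find_in(picture, name): "at" ([column, row] in pixels, amid what is visible of it).
- robot.tip_of(picture, name): "at" ([column, row] in pixels: a listed point, or the origin of a listed thing).
The state is a dict: "time": time; "qpos": joint angles; "qvel": joint speeds; "joint_efforts": joint torques, N m; "tool_pos": TCP position; "tool_rot": TCP orientation; "contact_force": force on the tool from outside, world axes, zero at the start; "torque": the same for the moment, N m; "opening": finger opening in m; "grip_force": force on a finger pad.
Only numpy, scipy, OpenCV 4.12 (cv2) and the standard library are available. Lean on these libraries where they do the work, as an engineer would, in place of code of your own. Each camera call takes 0.05 s, during which the arm holds its last target. There are 200 camera calls.

## Working session

There is one attempt and no reset: what is moved stays moved. The work goes in short steps, Python scripts to look and compute and a tool call to move; the robot and the scene stay as the last step left them, time stands still between calls to the robot, and variables do not carry over. Pictures are saved under pics/ and viewed, at most 10 in all, crops included, and the job is handed in when it is done.

Besides the shell and the picture viewer there is one more tool, called after "Emit:" in YAML: its name, and indented under it one key for each argument. carry_out: Moves the arm, as the interface text tells. Its arguments: {"type":"object","properties":{"commands":{"type":"array"},"newtons":{"type":"number"}},"required":["commands"]}

```bash
mkdir -p pics; cat > h.py <<'E'
import numpy as np, cv2
from cell import robot
def ray(p,uv):
    K=p
    d=np.array([(uv[0]-K["cx"])/K["fx"],(uv[1]-K["cy"])/K["fy"]]); s=d.copy()
    for _ in range(20): s=d/(1+K["k1"]*(s@s))
    V=np.array(K["view"]); R=V[:3,:3]; o=-R.T@V[:3,3]
    return o,R.T@np.array([s[0],-s[1],-1])
def atz(p,uv,z):
    o,d=ray(p,uv); return o+d*(z-o[2])/d[2]
def tri(pa,ua,pb,ub):
    o1,d1=ray(pa,ua);o2,d2=ray(pb,ub)
    t=np.linalg.lstsq(np.c_[d1,-d2],o2-o1,rcond=None)[0]
    a,b=o1+d1*t[0],o2+d2*t[1]; return (a+b)/2,np.linalg.norm(a-b)
def px(p,w):
    V=np.array(p["view"]); c=V[:3,:3]@np.array(w)+V[:3,3]; s=np.array([c[0],-c[1]])/-c[2]
    s=s*(1+p["k1"]*(s@s)); return np.array([p["fx"]*s[0]+p["cx"],p["fy"]*s[1]+p["cy"]])
def save(p,n): cv2.imwrite("pics/"+n,p["pixels"][:,:,::-1])
E
python3 - <<'E'
from h import *
np.set_printoptions(precision=4,suppress=True)
P={n:robot.read_camera(n) for n in("top","side")}
for n,p in P.items():
    save(p,n+"0.png"); V=np.array(p["view"]);print(n,"campos",-V[:3,:3].T@V[:3,3])
    for t in("relay","relay_top","socket","unit","contact_a","contact_b"):
        print(t,[(np.round(r["at"],1).tolist(),round(r["p"],2)) for r in robot.tip_of(p,t)[:4]])
print(robot.observe())
E
```

```text
top campos [0.4904 0.074  0.9226]
relay [([309.5, 164.3], 0.86), ([350.1, 165.3], 0.77), ([352.4, 250.8], 0.69), ([350.2, 353.4], 0.67)]
relay_top [([349.7, 247.1], 0.96), ([308.4, 159.8], 0.85), ([352.5, 164.2], 0.82), ([351.8, 357.9], 0.82)]
socket [([350.7, 251.0], 0.93), ([350.1, 250.5], 0.16)]
unit [([348.8, 253.5], 0.97), ([359.5, 250.5], 0.63), ([352.7, 246.2], 0.18)]
contact_a [([341.2, 254.7], 0.81), ([356.4, 251.1], 0.8)]
contact_b [([341.2, 254.7], 0.81), ([356.4, 251.1], 0.8)]
side campos [ 0.2687 -0.658   0.673 ]
relay [([214.2, 310.3], 0.98), ([402.6, 264.5], 0.93), ([386.6, 242.6], 0.91), ([226.8, 282.1], 0.84)]
relay_top [([213.4, 293.4], 0.89), ([384.3, 222.5], 0.73), ([220.5, 261.4], 0.69), ([324.6, 260.6], 0.64)]
socket [([322.5, 278.0], 0.85)]
unit [([321.5, 289.6], 0.95)]
contact_a [([329.1, 285.1], 0.76), ([319.2, 274.9], 0.68)]
contact_b [([329.1, 285.1], 0.76), ([319.2, 274.9], 0.68)]
{'time': 0.7, 'qpos': array([ 1.004 ,  0.342 ,  1.5241,  0.    ,  1.2754, -0.146 ]), 'qvel': array([-0.0002, -0.0009, -0.0001, -0.0005, -0.0002,  0.0007]), 'joint_efforts': array([ -0.0004, -43.1032, -24.445 ,   0.0721,   0.0482,   0.    ]), 'tool_pos': array([0.2144, 0.4792, 0.2104]), 'tool_rot': array([3.1415, 0.    , 2.7208]), 'contact_force': array([-0.3431,  0.3055, -0.6312]), 'torque': array([-0.0103,  0.0425, -0.013 ]), 'grip_force': 0.0, 'opening': 0.09201993600950267}
```

View pics/top0.png

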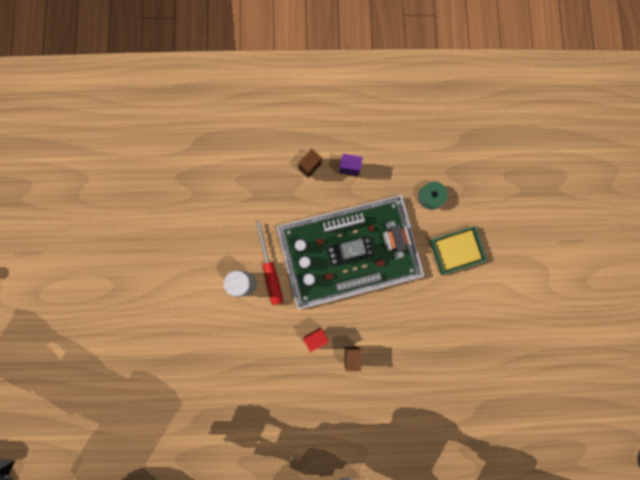

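View pics/side0.png

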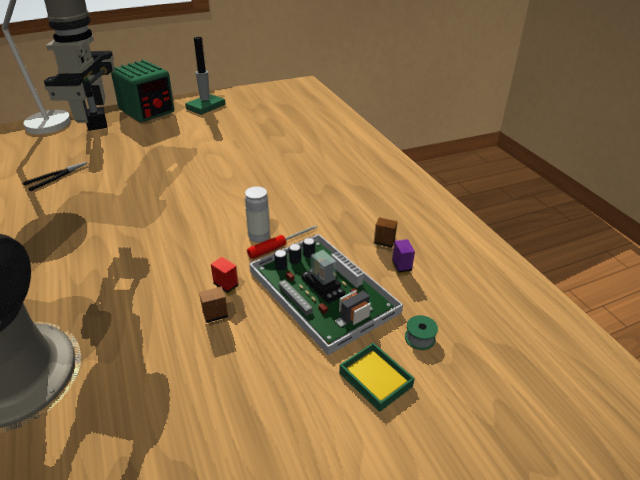

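The top view shows the unit centred near (350,250), with the capacitors at left (303,262), the transformer at right (397,240) and the grey relay at (352,248). The brown, purple and red boxes are decoys. In the side view the relay is at (324,265).

```bash
python3 - <<'E'
from h import *
np.set_printoptions(precision=4,suppress=True)
t=robot.read_camera("top");s=robot.read_camera("side")
def best(p,n,g):
    L=[np.array(r["at"]) for r in robot.tip_of(p,n)]; return min(L,key=lambda a:np.hypot(*(a-g)))
for n in("relay_top","socket","relay","unit"):
    a=best(t,n,(351,250));b=best(s,n,(323,270)); print(n,a,b,*tri(t,a,s,b))
print(atz(t,best(t,"relay_top",(351,250)),.084),atz(t,best(t,"socket",(351,250)),.034))
h=cv2.cvtColor(t["pixels"],cv2.COLOR_RGB2HSV)
m=cv2.inRange(h,(40,60,20),(90,255,255));m=cv2.morphologyEx(m,cv2.MORPH_CLOSE,np.ones((15,15)))
c=max(cv2.findContours(m,0,2)[0],key=cv2.contourArea)
pts=np.array([atz(t,q[0],.012)[:2] for q in c.astype(float)],np.float32)
print(cv2.minAreaRect(pts))
caps=np.mean([atz(t,u,.048) for u in((300,245),(305,262),(309,280))],0);tr=atz(t,(398,239),.056)
d=caps-tr;print(caps,tr,"yaw",np.arctan2(-d[0],d[1]))
cv2.imwrite("pics/crop.png",np.hstack([cv2.resize(t["pixels"][190:315,270:430],None,fx=2.5,fy=2.5,interpolation=2),cv2.resize(s["pixels"][230:355,245:405],None,fx=2.5,fy=2.5,interpolation=2)])[:,:,::-1])
E
```

```text
relay_top [351.  249.6] [325.6 257.4] [ 0.5613 -0.0081  0.0803] 0.008760147689133422
socket [347.8 250. ] [323.7 279.9] [ 0.5626 -0.0062  0.0233] 0.0032448991677144533
relay [351.6 248.3] [322.9 275.2] [ 0.5616 -0.0113  0.0402] 0.002687081462575421
unit [348.5 251.1] [323.2 291.1] [ 0.5615 -0.0096 -0.0024] 0.0015855159018228519
[ 0.5569 -0.0063  0.084 ] [ 0.5602 -0.0047  0.034 ]
((0.5594993829727173, -0.010213330388069153), (0.14724601805210114, 0.2333507090806961), 13.046415328979492)
[0.5371 0.0805 0.048 ] [ 0.5777 -0.1006  0.056 ] yaw 0.2202916796284179
```

View pics/crop.png

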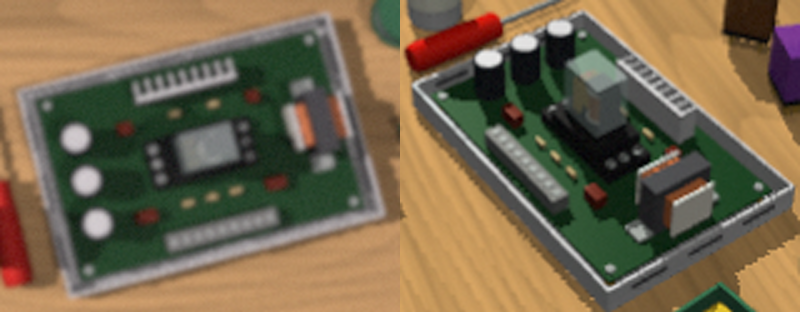

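Emit:
carry_out:
  commands:
    - [[0,0,0],-0.1615,0.65]
    - [[0,0,0],-0.1615,0.65]
    - [[0,0,0],-0.1615,0.65]
    - [[0,0,0],-0.1615,0.65]
    - [[-0.0163,-0.0394,0],0,0.65]
    - [[-0.0163,-0.0394,0],0,0.65]
    - [[-0.0163,-0.0394,0],0,0.65]
    - [[-0.0163,-0.0394,0],0,0.65]
    - [[-0.0163,-0.0394,0],0,0.65]
    - [[-0.0163,-0.0394,0],0,0.65]
    - [[-0.0163,-0.0394,0],0,0.65]
    - [[-0.0163,-0.0394,0],0,0.65]
    - [[-0.0163,-0.0394,0],0,0.65]
    - [[-0.0163,-0.0394,0],0,0.65]
    - [[-0.0163,-0.0394,0],0,0.65]
    - [[-0.0163,-0.0394,0],0,0.65]
    - [[-0.0163,-0.0394,0],0,0.65]
    - [[-0.0163,-0.0394,0],0,0.65]
  newtons: 10

```text
time: 3.55
tool_pos: [0.5608, -0.0087, 0.2105]
tool_rot: [3.141, 0.0, -2.917]
contact_force: [0.5, -0.3, -0.8]
opening: 0.0594
grip_force: 0.0
```

Emit:
carry_out:
  commands:
    - [[0,0,0],0,0.65]
    - [[0,0,0],0,0.65]
    - [[0,0,0],0,0.65]

```text
time: 3.92
tool_pos: [0.5595, -0.0065, 0.2106]
tool_rot: [3.141, 0.0, -2.915]
contact_force: [0.5, -0.2, 0.3]
opening: 0.0598
grip_force: 0.0
```

Emit:
carry_out:
  commands:
    - [[0,0,0.023],0,0.65]
    - [[0,0,0.023],0,0.65]
    - [[0,0,0.023],0,0.65]
    - [[0,0,0.023],0,0.65]
    - [[0,0,0.012],0,0.65]
    - [[0,0,0.0105],0,0.65]
    - [[0,0,0],0,0.65]
    - [[0,0,0],0,0.65]

```text
time: 4.92
tool_pos: [0.5605, -0.0075, 0.0966]
tool_rot: [-3.141, 0.001, -2.916]
contact_force: [0.2, -1.5, -0.7]
opening: 0.0596
grip_force: 0.0
```

```bash
python3 - <<'E'
from h import *
s=robot.read_camera("side")
x0,y0=245,190
cv2.imwrite("pics/crop2.png",cv2.resize(s["pixels"][190:340,235:435],None,fx=4,fy=4,interpolation=2)[:,:,::-1])
E
```

```text
(no output)
```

View pics/crop2.png

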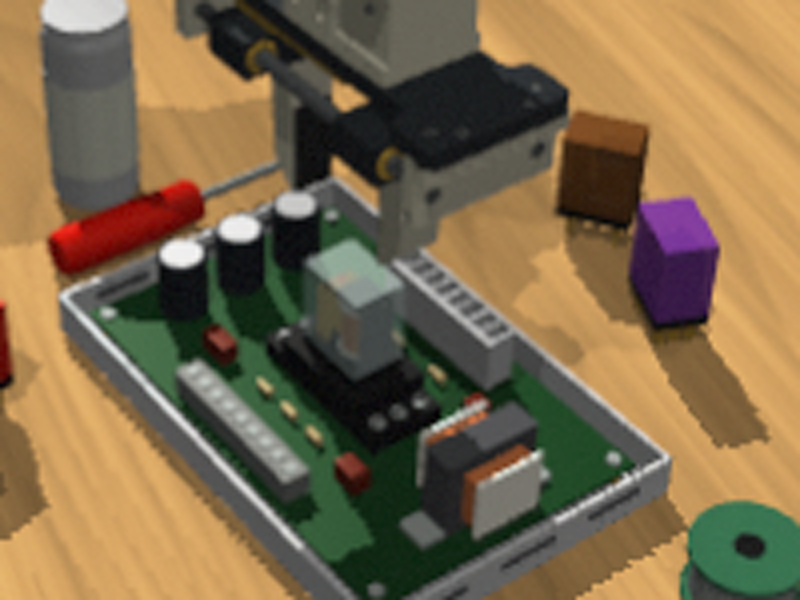

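The relay sits in the middle at crop (352,310). The near finger tip seems to be at crop (397,258), above or beyond where I expect it, so I'll check this by projection.

```bash
python3 - <<'E'
from h import *
s=robot.read_camera("side");o=robot.observe();print(o["tool_pos"],o["qpos"])
c,sn=np.cos(.225),np.sin(.225)
def U(x,y,z,C=(.5605,-.0078)): return (C[0]+c*x-sn*y,C[1]+sn*x+c*y,z)
def f(n,w): print(n,np.round((px(s,w)-[235,190])*4))
f("tcp",o["tool_pos"]);f("near tip",U(0,-32,.0796) if 0 else U(0,-.03,.0796));f("far tip",U(0,.03,.0796))
for x in(-.014,.014):
  for y in(-.02,.02): f(("top",x,y),U(x,y,.084))
for x in(-.085,.085):
  for y in(-.13,.13): f(("rim",x,y),U(x,y,.022))
t=robot.read_camera("top")
cv2.imwrite("pics/crop3.png",cv2.resize(t["pixels"][170:320,260:460],None,fx=4,fy=4,interpolation=2)[:,:,::-1])
E
```

```text
[ 0.5604949  -0.00754927  0.09663196] [-1.50234062e-01  5.17900977e-01  1.58185441e+00  8.59261901e-05
  1.04046845e+00 -1.94627448e+00]
tcp [351. 242.]
near tip [390. 307.]
far tip [313. 238.]
('top', -0.014, -0.02) [352. 299.]
('top', -0.014, 0.02) [301. 253.]
('top', 0.014, -0.02) [402. 276.]
('top', 0.014, 0.02) [350. 231.]
('rim', -0.085, -0.13) [368. 618.]
('rim', -0.085, 0.13) [ 56. 286.]
('rim', 0.085, -0.13) [668. 451.]
('rim', 0.085, 0.13) [334. 169.]
```

View pics/crop3.png

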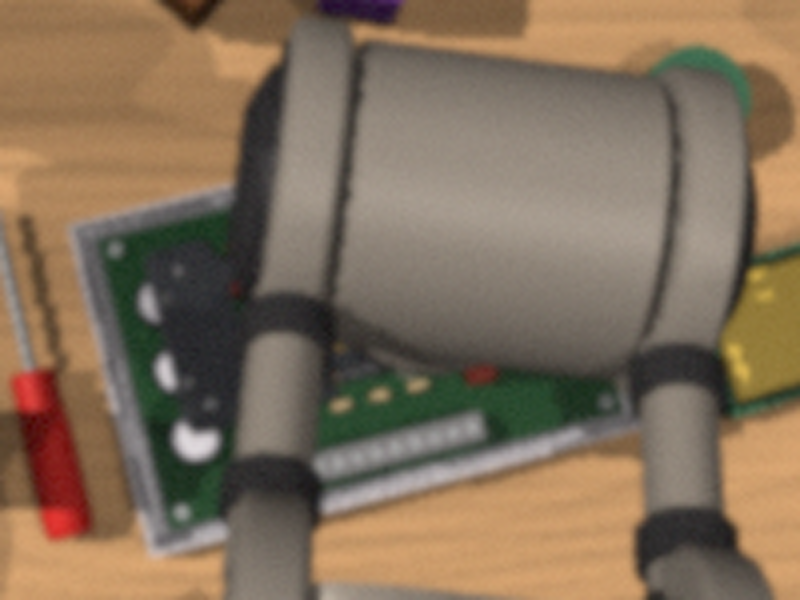

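```bash
python3 - <<'E'
from h import *
s=robot.read_camera("side");print(robot.tcp_to_tips, robot.observe()["opening"])
cv2.imwrite("pics/crop4.png",cv2.resize(s["pixels"][200:275,275:375],None,fx=8,fy=8,interpolation=2)[:,:,::-1])
E
```

```text
0.017 0.05991676448584549
```

View pics/crop4.png

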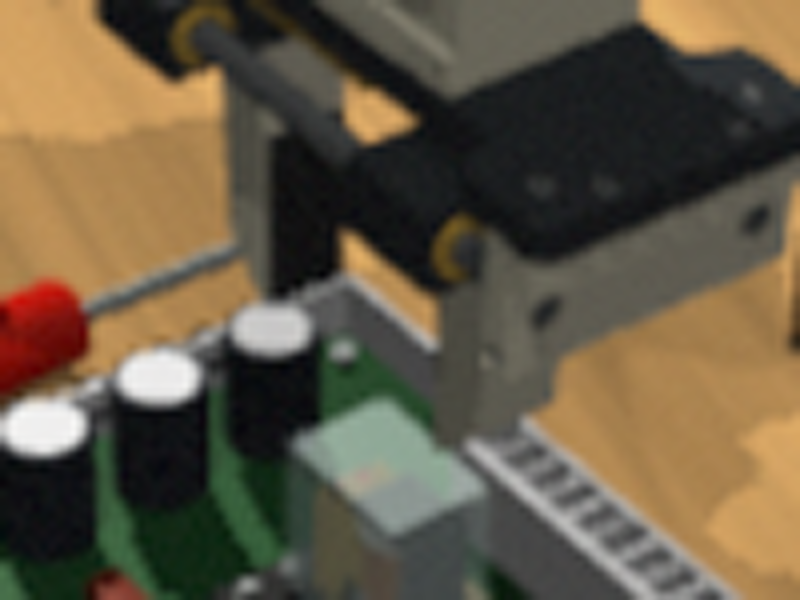

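```bash
python3 - <<'E'
from h import *
np.set_printoptions(precision=4,suppress=True)
s=robot.read_camera("side");t=robot.read_camera("top")
for z in(.0796,.1,.12): print(z,"near tip",atz(s,(332.5,254.5),z),"far pad mid-bottom",atz(s,(312.5,236),z))
print("start tcp px",px(s,(.2144,.4792,.2104)),px(s,(.2144,.4792,.1934)))
for z in(.15,.18,.2): print(z,atz(t,(307,255),z))
c,sn=np.cos(.225),np.sin(.225)
for r in (-.0375,.0375): 
  for z in(.147,.2): print(px(t,(.5605+c*r-sn*.095,-.0078+sn*r+c*.095,z)))
E
```

```text
0.0796 near tip [ 0.5811 -0.0055  0.0796] far pad mid-bottom [0.5684 0.0603 0.0796]
0.1 near tip [ 0.5704 -0.0279  0.1   ] far pad mid-bottom [0.5581 0.0356 0.1   ]
0.12 near tip [ 0.5599 -0.0499  0.12  ] far pad mid-bottom [0.548  0.0114 0.12  ]
start tcp px [ 93.1309 118.7493] [ 94.8976 125.7765]
0.15 [0.544  0.0755 0.15  ]
0.18 [0.542  0.0754 0.18  ]
0.2 [0.5406 0.0754 0.2   ]
[306.9394 279.3226]
[306.8233 278.7931]
[296.3232 236.8547]
[295.4389 233.2492]
```

```bash
python3 - <<'E'
from h import *
a=cv2.imread("pics/side0.png")[30:150,40:140]
a=cv2.resize(a,None,fx=5,fy=5,interpolation=2)
s=robot.read_camera("side")
b=s["pixels"][150:270,270:370,::-1];b=cv2.resize(b,None,fx=4,fy=5,interpolation=2)
c,sn=np.cos(2.7208),np.sin(2.7208)
for k in(-.046,.046):
  w=np.array((.2144-(-sn)*k,.4792-c*k,.1934)); u=(px(s,w)-[40,30])*5; cv2.circle(a,tuple(int(v) for v in u),4,(0,0,255),-1)
c,sn=np.cos(.225),np.sin(.225)
for z,col in((.0796,(0,0,255)),(.1456,(255,0,0))):
  for k in(-.03,.03) if z<.1 else (-.095,.095):
    for r in ((0,) if z<.1 else (-.0375,.0375)):
      u=(px(s,(.5605+c*r-sn*k,-.0075+sn*r+c*k,z))-[270,150])*[4,5]; cv2.circle(b,tuple(int(v) for v in u),4,col,-1)
cv2.imwrite("pics/cmp.png",np.hstack([a[:,:390],b]))
E
```

```text
(no output)
```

View pics/cmp.png

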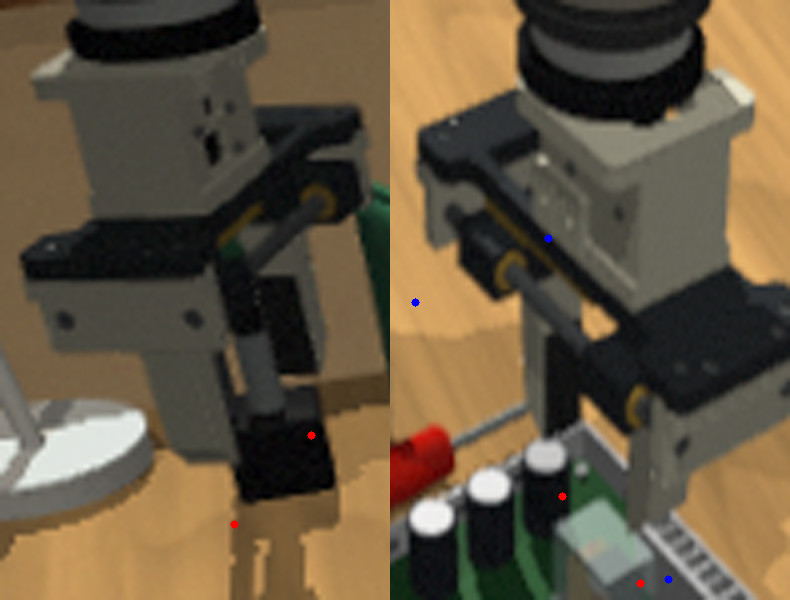

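The picture shows the fingers about 28 mm higher than reported. I'll find out by touch: a light close tells whether the tips are already level with the relay.

Emit:
carry_out:
  commands:
    - [[0,0,0.002],0,0.5]
    - [[0,0,0],0,0.45]
    - [[0,0,0],0,0.41]
    - [[0,0,0],0,0.38]
    - [[0,0,0],0,0.38]
    - [[0,0,0],0,0.38]
  newtons: 3

```text
time: 6.02
tool_pos: [0.5601, -0.0075, 0.0939]
tool_rot: [3.142, 0.0, -2.916]
contact_force: [0.4, 0.3, -0.2]
opening: 0.0347
grip_force: 0.0
```

Emit:
carry_out:
  commands:
    - [[0,0,0.006],0,0.38]
    - [[0,0,0.006],0,0.38]
    - [[0,0,0.002],0,0.38]
    - [[0,0,0],0,0.38]

```text
time: 6.52
tool_pos: [0.5599, -0.0074, 0.0796]
tool_rot: [3.141, -0.0, -2.916]
contact_force: [-0.5, 1.0, -0.0]
opening: 0.0349
grip_force: 0.0
```

Emit:
carry_out:
  commands:
    - [[0,0,0.002],0,0.38]
    - [[0,0,0],0,0.38]

```text
time: 6.78
tool_pos: [0.56, -0.0074, 0.0778]
tool_rot: [3.141, -0.0, -2.916]
contact_force: [-0.7, 0.5, 1.0]
opening: 0.035
grip_force: 0.0
```

Emit:
carry_out:
  commands:
    - [[0,0,0.002],0,0.38]
    - [[0,0,0],0,0.38]

```text
time: 7.02
tool_pos: [0.56, -0.0075, 0.0758]
tool_rot: [3.141, -0.0, -2.916]
contact_force: [0.6, -0.8, 0.4]
opening: 0.035
grip_force: 0.0
```

Emit:
carry_out:
  commands:
    - [[0,0,0.0015],0,0.38]
    - [[0,0,0],0,0.38]

```text
time: 7.28
tool_pos: [0.56, -0.0075, 0.0743]
tool_rot: [3.141, -0.0, -2.916]
contact_force: [0.2, 0.2, -0.5]
opening: 0.0348
grip_force: 0.0
```

Emit:
carry_out:
  commands:
    - [[0,0,0.0015],0,0.38]
    - [[0,0,0],0,0.38]

```text
time: 7.52
tool_pos: [0.56, -0.0075, 0.0728]
tool_rot: [3.141, -0.0, -2.916]
contact_force: [-0.1, 0.2, -0.3]
opening: 0.0348
grip_force: 0.0
```

Emit:
carry_out:
  commands:
    - [[0,0,0.0015],0,0.38]
    - [[0,0,0],0,0.38]

```text
time: 7.78
tool_pos: [0.56, -0.0074, 0.0713]
tool_rot: [3.141, -0.0, -2.916]
contact_force: [-0.3, -0.4, 0.3]
opening: 0.0352
grip_force: 0.0
```

Emit:
carry_out:
  commands:
    - [[0,0,0.0015],0,0.38]
    - [[0,0,0],0,0.38]

```text
time: 8.02
tool_pos: [0.56, -0.0075, 0.0698]
tool_rot: [3.141, -0.0, -2.916]
contact_force: [0.2, -0.4, 0.5]
opening: 0.035
grip_force: 0.0
```

Emit:
carry_out:
  commands:
    - [[0,0,0.0015],0,0.38]
    - [[0,0,0],0,0.38]

```text
time: 8.28
tool_pos: [0.56, -0.0074, 0.0683]
tool_rot: [3.141, -0.0, -2.916]
contact_force: [1.0, -0.3, 0.5]
opening: 0.0347
grip_force: 0.0
```

Emit:
carry_out:
  commands:
    - [[0,0,0.0015],0,0.38]
    - [[0,0,0],0,0.38]

```text
time: 8.52
tool_pos: [0.5604, -0.0076, 0.0679]
tool_rot: [-3.141, 0.001, -2.916]
contact_force: [-1.6, 0.1, 5.9]
opening: 0.035
grip_force: 3.4
```

```bash
python3 - <<'E'
from h import *
s=robot.read_camera("side")
cv2.imwrite("pics/c5.png",cv2.resize(s["pixels"][205:280,275:375],None,fx=8,fy=8,interpolation=2)[:,:,::-1])
E
```

```text
(no output)
```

View pics/c5.png

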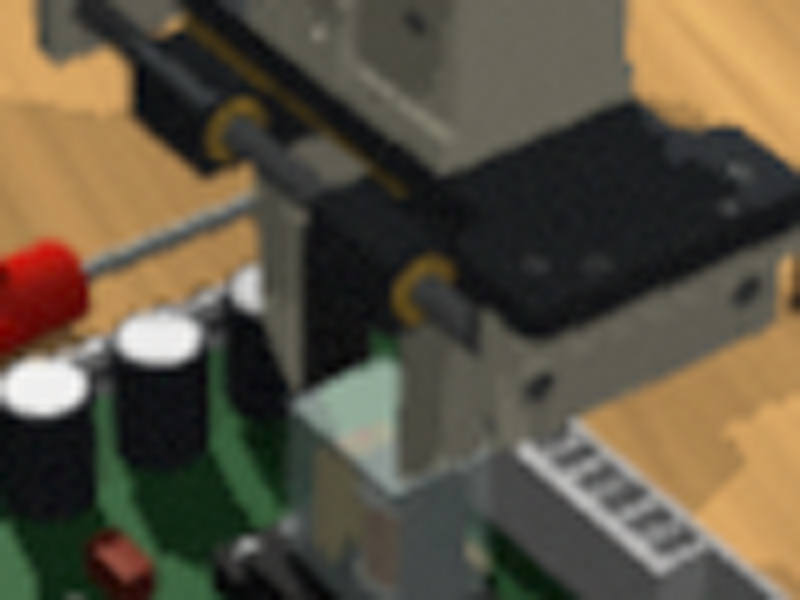

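The fingertips now rest on the relay's top at tool z 0.068, so the real tips are about 16 mm above the reported TCP height. In the picture, both fingers are centred on its end edges at crop (295,400) and (445,470). I'll calibrate with that.

Emit:
carry_out:
  commands:
    - [[0,0,-0.006],0,0.38]
    - [[0,0,0],0,0.54]
    - [[0,0,0],0,0.54]
    - [[0,0,0],0,0.54]
    - [[0,0,0.006],0,0.54]
    - [[0,0,0.007],0,0.54]
    - [[0,0,0],0,0.54]
  newtons: 10

```text
time: 9.45
tool_pos: [0.5594, -0.0074, 0.059]
tool_rot: [3.141, -0.002, -2.916]
contact_force: [-0.3, -0.4, -0.1]
opening: 0.0499
grip_force: 0.0
```

Emit:
carry_out:
  commands:
    - [[0,-0.002,0],0,0.54]
    - [[0,-0.002,0],0,0.54]
    - [[0,-0.001,0],0,0.54]
    - [[0,0,0],0,0.54]

```text
time: 9.95
tool_pos: [0.5613, -0.0125, 0.06]
tool_rot: [3.142, 0.0, -2.917]
contact_force: [0.6, 1.4, 0.3]
opening: 0.0497
grip_force: 0.0
```

Emit:
carry_out:
  commands:
    - [[0,-0.001,0],0,0.54]
    - [[0,-0.001,0],0,0.54]

```text
time: 10.2
tool_pos: [0.5617, -0.0143, 0.0599]
tool_rot: [3.142, 0.0, -2.916]
contact_force: [-0.2, -0.5, -1.0]
opening: 0.0496
grip_force: 0.0
```

Emit:
carry_out:
  commands:
    - [[0,-0.001,-0.0007],0,0.54]
    - [[0,-0.001,-0.0007],0,0.54]

```text
time: 10.45
tool_pos: [0.5616, -0.0156, 0.061]
tool_rot: [3.14, -0.001, -2.917]
contact_force: [-0.4, 5.3, -3.3]
opening: 0.0497
grip_force: 2.3
```

Emit:
carry_out:
  commands:
    - [[0,-0.001,-0.0007],0,0.54]
    - [[0,-0.001,-0.0007],0,0.54]

```text
time: 10.7
tool_pos: [0.562, -0.0178, 0.0624]
tool_rot: [3.141, -0.001, -2.916]
contact_force: [-0.4, 3.9, -2.7]
opening: 0.0497
grip_force: 2.1
```

Emit:
carry_out:
  commands:
    - [[0,-0.001,-0.0007],0,0.54]
    - [[0,-0.001,-0.0007],0,0.54]

```text
time: 10.95
tool_pos: [0.5628, -0.0201, 0.0641]
tool_rot: [3.141, -0.0, -2.916]
contact_force: [-0.2, 3.7, -2.6]
opening: 0.0495
grip_force: 2.1
```

```bash
cat > look.py <<'E'
from h import *
np.set_printoptions(precision=4,suppress=True)
t=robot.read_camera("top");s=robot.read_camera("side")
for n in("relay_top","relay","socket","unit"):
    for p,g in((t,(351,250)),(s,(323,268))):
        L=[np.array(r["at"]) for r in robot.tip_of(p,n) if np.hypot(*(np.array(r["at"])-g))<35]
        print(n,"top" if p is t else "side",[l.round(1).tolist() for l in L])
o=robot.observe();print(o["tool_pos"],o["contact_force"],o["opening"])
E
python3 look.py
```

```text
relay_top top []
relay_top side [[324.5, 258.6]]
relay top []
relay side [[321.6, 276.4]]
socket top []
socket side [[324.9, 281.1]]
unit top [[350.5, 249.6]]
unit side [[323.8, 287.3]]
[ 0.563  -0.0202  0.0641] [-1.504   2.8996 -2.2451] 0.0497196088097218
```

```bash
cat > trk.py <<'E'
from h import *
np.set_printoptions(precision=2,suppress=True)
s=robot.read_camera("side");save(s,"now.png")
a=cv2.imread("pics/side0.png").astype(np.float32);b=cv2.imread("pics/now.png").astype(np.float32)
def m(n,x,y,w,h,R=14):
    T=a[y:y+h,x:x+w];S=b[y-R:y+h+R,x-R:x+w+R]
    up=4;T=cv2.resize(T,None,fx=up,fy=up,interpolation=2);S=cv2.resize(S,None,fx=up,fy=up,interpolation=2)
    r=cv2.matchTemplate(S,T,cv2.TM_CCOEFF_NORMED);_,v,_,l=cv2.minMaxLoc(r);print(n,(l[0]/up-R,l[1]/up-R),round(v,3))
m("transformer",336,288,40,36);m("tray corner -y+x",380,290,25,25);m("strip",276,275,40,45);m("tray corner -y-x",315,325,30,28)
m("reel(ref)",404,314,36,36);m("relay body",312,262,24,16,8);m("relay top",312,248,24,16,10)
V=lambda w:px(s,w)
w0=np.array((.5605,-.0078,.084));d=np.array((-np.sin(.225),np.cos(.225),0))
print("1mm unit y -> px",(V(w0-d*.005)-V(w0))/-5,"1mm z",(V(w0+[0,0,.005])-V(w0))/5)
E
python3 trk.py
```

```text
transformer (1.75, 1.5) 0.922
tray corner -y+x (1.75, 1.5) 0.985
strip (1.5, 1.5) 0.992
tray corner -y-x (1.5, 1.75) 0.823
reel(ref) (0.0, 0.0) 0.988
relay body (1.5, 1.75) 0.916
relay top (1.75, 1.25) 0.772
1mm unit y -> px [-0.33 -0.29] 1mm z [ 0.01 -0.42]
```

The slow push only slid the unit about 5 mm along the bench, and the relay did not tip: bench friction is too low. I'll use a brisk rocking tap that also lifts slightly, so the unit's inertia holds it in place.

Emit:
carry_out:
  commands:
    - [[0,0,0],0,0.75]
    - [[0,0.0035,0],0,0.75]
    - [[0,0,0.004],0,0.75]
    - [[0,0,0.004],0,0.75]
    - [[0,0,0],0,0.75]
    - [[0,0,0],0,0.75]

```text
time: 12.25
tool_pos: [0.5622, -0.0168, 0.0561]
tool_rot: [3.142, 0.0, -2.916]
contact_force: [0.7, 0.2, 0.2]
opening: 0.0687
grip_force: 0.0
```

```bash
python3 trk.py; python3 -c "
from h import *;o=robot.observe();print(o['tool_pos'],o['opening'],o['contact_force'])"
```

```text
transformer (1.75, 1.5) 0.921
tray corner -y+x (1.75, 1.5) 0.985
strip (1.25, 1.25) 0.976
tray corner -y-x (1.5, 1.75) 0.875
reel(ref) (0.0, 0.0) 0.988
relay body (1.25, 1.5) 0.944
relay top (-0.5, 2.0) 0.756
1mm unit y -> px [-0.33 -0.29] 1mm z [ 0.01 -0.42]
[ 0.56227123 -0.01678099  0.05614776] 0.06868095825887507 [ 0.50522422  0.03957944 -0.35716149]
```

Emit:
carry_out:
  commands:
    - [[0,-0.024,-0.009],0,0.75]
    - [[0,0,0],0,0.75]

```text
time: 12.55
tool_pos: [0.5683, -0.0411, 0.0656]
tool_rot: [-3.141, 0.002, -2.918]
contact_force: [-0.4, 0.2, -0.4]
opening: 0.0688
grip_force: 0.0
```

```bash
python3 trk.py
```

```text
transformer (5.25, 4.75) 0.914
tray corner -y+x (5.5, 4.75) 0.98
strip (4.25, 4.5) 0.989
tray corner -y-x (5.25, 5.25) 0.814
reel(ref) (0.0, 0.0) 0.962
relay body (6.0, 5.5) 0.946
relay top (6.0, 4.25) 0.711
1mm unit y -> px [-0.33 -0.29] 1mm z [ 0.01 -0.42]
```

Emit:
carry_out:
  commands:
    - [[0,0,-0.006],0,0.75]
    - [[0,0,-0.006],0,0.75]
    - [[0,-0.009,0],0,0]
    - [[0,-0.0095,0],0,0]
    - [[0,0,0],0,0]
    - [[0,0,0],0,0]
    - [[0,0,0],0,0]
    - [[0,0,0],0,0]
    - [[0,0,0],0,0]

```text
time: 13.72
tool_pos: [0.5717, -0.058, 0.0771]
tool_rot: [3.142, 0.0, -2.916]
contact_force: [-0.0, -0.1, -0.5]
opening: 0.0033
grip_force: 0.0
```

Emit:
carry_out:
  commands:
    - [[0,0,0.004],0,0]
    - [[0,0,0.004],0,0]
    - [[0,0,0.002],0,0]
    - [[0,0,0.0015],0,0]
    - [[0,0,0],0,0]

```text
time: 14.35
tool_pos: [0.5716, -0.0581, 0.0655]
tool_rot: [3.141, -0.0, -2.916]
contact_force: [0.0, -1.0, -0.2]
opening: 0.0005
grip_force: 0.0
```

Emit:
carry_out:
  commands:
    - [[0,0,-0.006],0,0]
    - [[0,0.005,0],0,0]
    - [[0,0.004,0],0,0]
    - [[0,0,0.002],0,0]
    - [[0,0,0.002],0,0]
    - [[0,0,0],0,0]

```text
time: 15.1
tool_pos: [0.5698, -0.0494, 0.0678]
tool_rot: [-3.142, 0.0, -2.916]
contact_force: [-0.4, 0.6, 2.7]
opening: 0.0006
grip_force: 1.6
```

Emit:
carry_out:
  commands:
    - [[0,0,0.0015],0,0]
    - [[0,0,0],0,0]

```text
time: 15.35
tool_pos: [0.5704, -0.0496, 0.0675]
tool_rot: [-3.141, 0.002, -2.916]
contact_force: [-2.2, 0.7, 11.3]
opening: 0.0004
grip_force: 5.5
```

Emit:
carry_out:
  commands:
    - [[0,0,0.0015],0,0]
    - [[0,-0.001,0],0,0]
    - [[0,-0.001,0],0,0]

```text
time: 15.72
tool_pos: [0.5708, -0.0505, 0.067]
tool_rot: [3.141, 0.003, -2.917]
contact_force: [-5.4, 7.3, 19.0]
opening: 0.0004
grip_force: 9.0
```

Emit:
carry_out:
  commands:
    - [[0,-0.001,0],0,0]
    - [[0,-0.001,0],0,0]
    - [[0,-0.001,0],0,0]

```text
time: 16.1
tool_pos: [0.5712, -0.0526, 0.0667]
tool_rot: [3.14, 0.002, -2.917]
contact_force: [-4.4, 9.2, 16.6]
opening: 0.0005
grip_force: 7.8
```

```bash
python3 trk.py
```

```text
transformer (5.25, 4.75) 0.918
tray corner -y+x (5.5, 4.75) 0.977
strip (4.25, 4.5) 0.989
tray corner -y-x (5.25, 5.25) 0.816
reel(ref) (0.0, 0.0) 0.962
relay body (5.75, 5.5) 0.643
relay top (4.25, 4.25) 0.636
1mm unit y -> px [-0.33 -0.29] 1mm z [ 0.01 -0.42]
```

The unit now stays put and the tool is moving against about 9 N, so I'll keep going.

Emit:
carry_out:
  commands:
    - [[0,-0.001,0],0,0]
    - [[0,-0.001,0],0,0]
    - [[0,-0.001,0],0,0]

```text
time: 16.52
tool_pos: [0.5715, -0.0572, 0.0647]
tool_rot: [-3.141, 0.0, -2.916]
contact_force: [-1.0, 0.0, -0.4]
opening: 0.0002
grip_force: 0.0
```

Emit:
carry_out:
  commands:
    - [[0,-0.001,0],0,0]
    - [[0,-0.001,0],0,0]
    - [[0,-0.001,0],0,0]

```text
time: 16.9
tool_pos: [0.572, -0.0603, 0.0643]
tool_rot: [3.141, -0.0, -2.917]
contact_force: [0.2, 0.1, -0.1]
opening: 0.0003
grip_force: 0.0
```

```bash
python3 trk.py; python3 - <<'E'
import cv2
b=cv2.imread("pics/now.png");cv2.imwrite("pics/c6.png",cv2.resize(b[215:290,275:375],None,fx=8,fy=8,interpolation=2))
E
```

```text
transformer (5.25, 4.75) 0.919
tray corner -y+x (5.5, 4.75) 0.974
strip (4.25, 4.5) 0.989
tray corner -y-x (5.0, 5.25) 0.821
reel(ref) (0.0, 0.0) 0.962
relay body (5.5, 5.25) 0.699
relay top (4.5, 4.25) 0.668
1mm unit y -> px [-0.33 -0.29] 1mm z [ 0.01 -0.42]
```

View pics/c6.png

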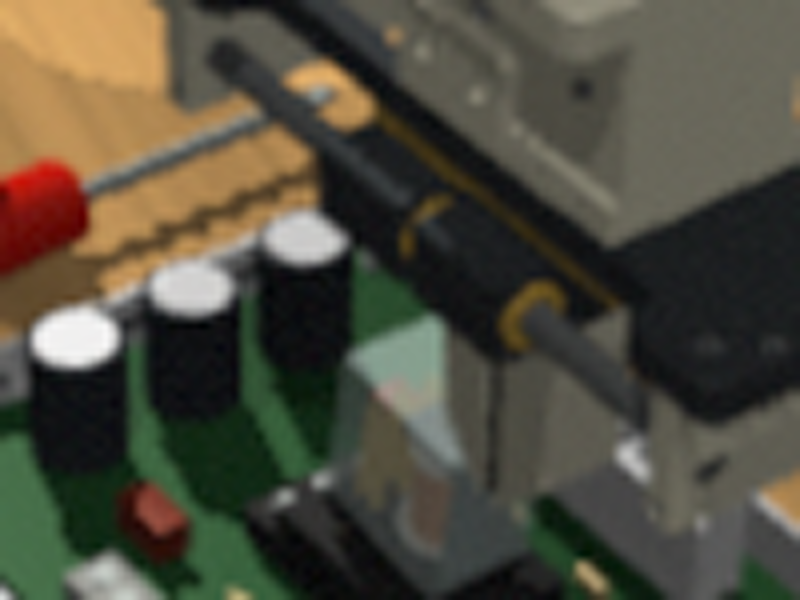

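The press slipped off the top edge, since finger friction is about 0.6 and there was too little down-force. The picture shows the fingers standing beside the relay at crop (510,430), with the relay still roughly upright. I'll try again with more down-force.

Emit:
carry_out:
  commands:
    - [[0,0,-0.007],0,0]
    - [[0,0.006,0],0,0]
    - [[0,0.005,0],0,0]
    - [[0,0,0.003],0,0]
    - [[0,0,0.0015],0,0]
    - [[0,0,0.0015],0,0]
    - [[0,0,0.001],0,0]

```text
time: 17.82
tool_pos: [0.5708, -0.0495, 0.0672]
tool_rot: [-3.14, 0.003, -2.916]
contact_force: [-4.9, 2.6, 23.0]
opening: 0.0005
grip_force: 11.4
```

Emit:
carry_out:
  commands:
    - [[0,0,0.001],0,0]
    - [[0,0,0.001],0,0]

```text
time: 18.08
tool_pos: [0.5714, -0.0496, 0.067]
tool_rot: [-3.139, 0.005, -2.916]
contact_force: [-8.4, 1.1, 34.3]
opening: 0.0007
grip_force: 16.7
```

Emit:
carry_out:
  commands:
    - [[0,-0.0015,0],0,0]
    - [[0,-0.0015,0],0,0]

```text
time: 18.32
tool_pos: [0.5716, -0.0515, 0.0668]
tool_rot: [-3.141, 0.005, -2.916]
contact_force: [-7.3, 7.8, 29.8]
opening: 0.0006
grip_force: 13.8
```

Emit:
carry_out:
  commands:
    - [[0,-0.001,0],0,0]
    - [[0,-0.001,0],0,0]

```text
time: 18.58
tool_pos: [0.5719, -0.0531, 0.0665]
tool_rot: [3.141, 0.004, -2.916]
contact_force: [-6.7, 7.4, 27.6]
opening: 0.0004
grip_force: 12.6
```

```bash
python3 trk.py; python3 -c "
from h import *;o=robot.observe();print(o['tool_pos'],o['contact_force'])"
```

```text
transformer (5.25, 4.75) 0.917
tray corner -y+x (5.5, 4.75) 0.977
strip (4.25, 4.5) 0.988
tray corner -y-x (5.25, 5.25) 0.816
reel(ref) (0.0, 0.0) 0.962
relay body (7.5, 8.0) 0.611
relay top (4.75, 3.5) 0.623
1mm unit y -> px [-0.33 -0.29] 1mm z [ 0.01 -0.42]
[ 0.57190714 -0.05310821  0.06647569] [-6.82016926  7.71803317 28.90494964]
```

Emit:
carry_out:
  commands:
    - [[0,-0.001,0],0,0]
    - [[0,-0.001,0],0,0]
    - [[0,-0.001,0],0,0]

```text
time: 19.0
tool_pos: [0.5727, -0.0556, 0.066]
tool_rot: [3.141, 0.004, -2.916]
contact_force: [-4.8, 6.7, 22.3]
opening: 0.0006
grip_force: 10.1
```

```bash
python3 trk.py; python3 look.py; python3 - <<'E'
import cv2
b=cv2.imread("pics/now.png");cv2.imwrite("pics/c7.png",cv2.resize(b[215:290,275:375],None,fx=8,fy=8,interpolation=2))
E
```

```text
transformer (5.25, 4.75) 0.918
tray corner -y+x (5.5, 4.75) 0.975
strip (4.25, 4.5) 0.989
tray corner -y-x (5.0, 5.25) 0.821
reel(ref) (0.0, 0.0) 0.962
relay body (7.5, 8.0) 0.591
relay top (5.5, 4.75) 0.628
1mm unit y -> px [-0.33 -0.29] 1mm z [ 0.01 -0.42]
relay_top top [[366.7, 244.0]]
relay_top side [[332.0, 264.2]]
relay top [[361.5, 245.2]]
relay side [[331.2, 267.5], [332.0, 288.2], [326.8, 281.3]]
socket top [[358.4, 248.3]]
socket side [[327.6, 281.4]]
unit top [[357.9, 246.9]]
unit side [[328.8, 296.3]]
[ 0.5727 -0.0557  0.066 ] [-4.9779  8.7148 23.4688] 0.0007049716965113139
```

View pics/c7.png

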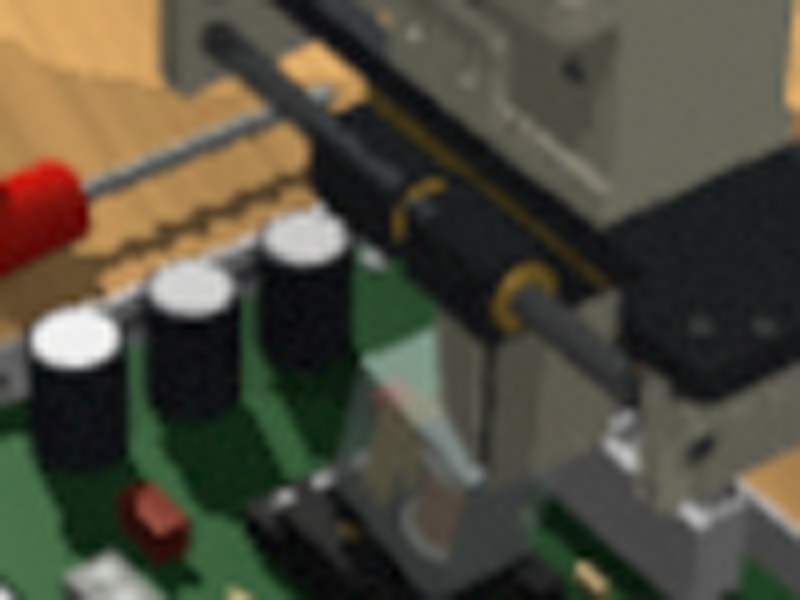

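The relay is now visibly tilted towards the transformer: its top has moved to crop (400,400) while its base and the unit stay put. A little more in this direction, then I'll square it up by gripping the end faces (a pure couple) with a slight lift.

Emit:
carry_out:
  commands:
    - [[0,-0.001,0.0005],0,0]
    - [[0,-0.001,0.0005],0,0]
    - [[0,-0.001,0.0005],0,0]

```text
time: 19.92
tool_pos: [0.5741, -0.06, 0.0644]
tool_rot: [-3.14, 0.005, -2.916]
contact_force: [-2.5, 2.4, 20.6]
opening: 0.0004
grip_force: 9.3
```

```bash
python3 trk.py|head -3; python3 look.py|grep -v unit
```

```text
transformer (5.25, 4.75) 0.915
tray corner -y+x (5.5, 4.75) 0.973
strip (4.25, 4.5) 0.988
relay_top top [[368.7, 243.6]]
relay_top side [[331.9, 267.7]]
relay top [[359.1, 249.3], [365.2, 250.6]]
relay side [[326.5, 280.8]]
socket top [[353.1, 247.9]]
socket side [[327.0, 281.4]]
[ 0.5742 -0.0603  0.0643] [-3.3618  1.9385 20.2744] 0.0002969236151002374
```

Emit:
carry_out:
  commands:
    - [[0,0,-0.009],0,0]
    - [[0,0,-0.01],0,0.85]
    - [[0,0.011,0],0,0.85]
    - [[0,0.011,0],0,0.85]
    - [[0,0.01,0],0,0.85]
    - [[0,0,0],0,0.85]
    - [[0,0,0],0,0.85]
    - [[0,0,0],0,0.85]
  newtons: 20

```text
time: 21.48
tool_pos: [0.5651, -0.0292, 0.0801]
tool_rot: [-3.142, 0.0, -2.917]
contact_force: [-0.0, 0.7, 0.8]
opening: 0.0656
grip_force: 0.0
```

```bash
python3 trk.py|head -3; python3 look.py
```

```text
transformer (5.25, 4.75) 0.921
tray corner -y+x (5.5, 4.75) 0.98
strip (4.25, 4.5) 0.988
relay_top top []
relay_top side [[333.8, 262.8]]
relay top []
relay side [[329.1, 279.8]]
socket top [[358.5, 248.8]]
socket side [[327.8, 281.9]]
unit top [[354.7, 247.8]]
unit side [[325.6, 294.9]]
[ 0.5649 -0.0289  0.0801] [ 0.2453 -0.666  -0.0185] 0.07768969222538222
```

Emit:
carry_out:
  commands:
    - [[0,-0.0045,0.008],0,0.85]
    - [[0,0,0.012],0,0.85]
    - [[0,0,0.012],0,0.8]
    - [[0,0,0],0,0.65]
    - [[0,0,0],0,0.55]
    - [[0,0,0],0,0.48]
    - [[0,0,0],0,0.45]
    - [[0,0,0],0,0.45]

```text
time: 23.02
tool_pos: [0.5676, -0.0347, 0.0496]
tool_rot: [-3.139, 0.004, -2.916]
contact_force: [0.7, -6.0, 3.7]
opening: 0.0452
grip_force: 18.9
```

Emit:
carry_out:
  commands:
    - [[0,0.001,-0.0007],0,0.42]
    - [[0,0.001,-0.0007],0,0.41]
    - [[0,0.001,-0.0007],0,0.4]
    - [[0,0.001,-0.0007],0,0.39]

```text
time: 23.52
tool_pos: [0.5671, -0.0315, 0.0528]
tool_rot: [-3.137, 0.004, -2.916]
contact_force: [1.5, -7.7, 5.3]
opening: 0.0439
grip_force: 18.8
```

Emit:
carry_out:
  commands:
    - [[0,0,0],0,0.36]
    - [[0,0.001,0],0,0.36]
    - [[0,0.001,0],0,0.36]
  newtons: 35

```text
time: 23.9
tool_pos: [0.567, -0.0301, 0.0529]
tool_rot: [-3.136, 0.005, -2.916]
contact_force: [1.0, -10.7, 5.6]
opening: 0.0431
grip_force: 32.9
```

```bash
python3 trk.py|head -3; python3 look.py
```

```text
transformer (4.75, 4.25) 0.914
tray corner -y+x (5.0, 4.0) 0.982
strip (3.75, 3.75) 0.978
relay_top top []
relay_top side [[330.0, 259.5]]
relay top []
relay side [[327.5, 280.9]]
socket top [[353.6, 247.2]]
socket side [[328.7, 282.7]]
unit top [[355.5, 249.0]]
unit side [[327.9, 296.4]]
[ 0.567  -0.03    0.0529] [ 0.4018 -9.1437  5.5519] 0.04288356669109217
```

Emit:
carry_out:
  commands:
    - [[0,0,-0.001],0,0.36]
    - [[0,0,-0.001],0,0.36]
    - [[0,0,-0.001],0,0.36]
    - [[0,0,0],0,0.36]

```text
time: 24.95
tool_pos: [0.565, -0.0277, 0.0542]
tool_rot: [-3.141, 0.001, -2.916]
contact_force: [1.2, -4.8, 0.4]
opening: 0.0429
grip_force: 32.9
```

Emit:
carry_out:
  commands:
    - [[0,0,-0.001],0,0.36]
    - [[0,0,-0.001],0,0.36]
    - [[0,0,0],0,0.36]
  newtons: 50

```text
time: 25.32
tool_pos: [0.5644, -0.0274, 0.0558]
tool_rot: [3.141, -0.0, -2.916]
contact_force: [0.5, -4.0, -2.2]
opening: 0.0422
grip_force: 47.2
```

```bash
python3 trk.py; python3 look.py
```

```text
transformer (3.75, 3.25) 0.917
tray corner -y+x (3.75, 3.25) 0.985
strip (2.75, 3.0) 0.982
tray corner -y-x (3.5, 3.75) 0.841
reel(ref) (0.0, 0.0) 0.976
relay body (4.25, 0.25) 0.727
relay top (0.75, 3.25) 0.554
1mm unit y -> px [-0.33 -0.29] 1mm z [ 0.01 -0.42]
relay_top top []
relay_top side [[332.7, 261.0], [322.2, 282.5]]
relay top []
relay side [[323.8, 277.3]]
socket top []
socket side [[329.5, 284.6]]
unit top [[354.0, 248.9]]
unit side [[326.9, 296.1]]
[ 0.5645 -0.0274  0.0559] [ 0.729  -3.1182 -2.8987] 0.04255966217290754
```

Emit:
carry_out:
  commands:
    - [[0,0,0],0,0.62]
    - [[0,0,0],0,0.62]
    - [[0,0.002,0.008],0,0.62]
    - [[0,0.001,0.008],0,0.62]
    - [[0,0,0.007],0,0.62]
    - [[0,0,0],0,0.5]
    - [[0,0,0],0,0.42]
    - [[0,0,0],0,0.36]
    - [[0,0,0],0,0.36]
  newtons: 55

```text
time: 27.0
tool_pos: [0.5639, -0.024, 0.0333]
tool_rot: [3.141, 0.0, -2.916]
contact_force: [-0.9, 3.6, 4.3]
opening: 0.044
grip_force: 53.5
```

```bash
python3 trk.py|head -3
```

```text
transformer (3.75, 3.25) 0.904
tray corner -y+x (3.75, 3.25) 0.985
strip (2.75, 3.0) 0.943
```

Emit:
carry_out:
  commands:
    - [[0,0,-0.001],0,0.36]
    - [[0,0,-0.001],0,0.36]
    - [[0,0,-0.001],0,0.36]
  newtons: 60

```text
time: 27.42
tool_pos: [0.5634, -0.0242, 0.0353]
tool_rot: [3.141, -0.001, -2.916]
contact_force: [-0.5, 4.5, -2.3]
opening: 0.0435
grip_force: 58.8
```

Emit:
carry_out:
  commands:
    - [[0,0.001,-0.0005],0,0.36]
    - [[0,0.001,-0.0005],0,0.36]
    - [[0,0,0],0,0.36]

```text
time: 27.8
tool_pos: [0.5641, -0.0232, 0.0373]
tool_rot: [-3.14, 0.001, -2.916]
contact_force: [-0.1, 0.8, -1.0]
opening: 0.0425
grip_force: 61.2
```

```bash
python3 trk.py
```

```text
transformer (3.75, 3.5) 0.91
tray corner -y+x (3.75, 3.25) 0.979
strip (2.75, 3.0) 0.944
tray corner -y-x (3.75, 4.0) 0.887
reel(ref) (0.0, 0.0) 0.974
relay body (-4.75, 5.75) 0.43
relay top (-3.75, 8.25) 0.392
1mm unit y -> px [-0.33 -0.29] 1mm z [ 0.01 -0.42]
```

Emit:
carry_out:
  commands:
    - [[0,0.001,-0.0007],0,0.36]
    - [[0,0.001,-0.0007],0,0.36]
    - [[0,0,0],0,0.36]

```text
time: 28.22
tool_pos: [0.5632, -0.0204, 0.0386]
tool_rot: [3.141, 0.0, -2.916]
contact_force: [-0.8, 0.4, 0.9]
opening: 0.04
grip_force: 59.7
```

Emit:
carry_out:
  commands:
    - [[0,0.001,-0.0007],0,0.36]
    - [[0,0.001,-0.0007],0,0.36]
    - [[0,0,0],0,0.36]

```text
time: 28.6
tool_pos: [0.5626, -0.0186, 0.0397]
tool_rot: [-3.142, 0.0, -2.916]
contact_force: [0.2, -0.1, -0.7]
opening: 0.0401
grip_force: 59.6
```

```bash
python3 trk.py; python3 look.py
```

```text
transformer (3.75, 3.5) 0.908
tray corner -y+x (3.75, 3.25) 0.979
strip (2.75, 3.0) 0.939
tray corner -y-x (3.75, 4.0) 0.883
reel(ref) (0.0, 0.0) 0.974
relay body (-1.25, 8.0) 0.438
relay top (-3.75, 7.25) 0.436
1mm unit y -> px [-0.33 -0.29] 1mm z [ 0.01 -0.42]
relay_top top []
relay_top side [[326.8, 256.2]]
relay top []
relay side [[323.0, 275.2]]
socket top []
socket side [[328.5, 282.1]]
unit top []
unit side [[325.5, 291.9]]
[ 0.5626 -0.0187  0.0397] [-0.2299 -0.4382 -0.2306] 0.039875760213618855
```

The relay is upright in the grip (opening 40 mm) and has walked up several mm without moving the unit. I'll seat it back a little, then do the rock towards the capacitors the same way.

Emit:
carry_out:
  commands:
    - [[0,-0.002,0],0,0.36]
    - [[0,0,0.0015],0,0.36]
    - [[0,0,0.0015],0,0.36]
    - [[0,0,0.0015],0,0.36]
    - [[0,0,0],0,0.36]

```text
time: 29.78
tool_pos: [0.5639, -0.0207, 0.0379]
tool_rot: [-3.141, 0.003, -2.916]
contact_force: [-5.0, 1.2, 19.9]
opening: 0.0397
grip_force: 59.9
```

```bash
python3 trk.py|head -2
```

```text
transformer (3.75, 3.5) 0.907
tray corner -y+x (3.75, 3.25) 0.978
```

Emit:
carry_out:
  commands:
    - [[0,0,0],0,0.62]
    - [[0,0,0],0,0.62]
    - [[0,0,-0.025],0,0.6]
    - [[0,0,-0.024],0,0]
    - [[0,0.012,0],0,0]
    - [[0,0.011,0],0,0]
    - [[0,0,0],0,0]
    - [[0,0,0],0,0]
    - [[0,0,0.004],0,0]
    - [[0,0,0.004],0,0]
    - [[0,0,0],0,0]

```text
time: 31.2
tool_pos: [0.5585, 0.0026, 0.077]
tool_rot: [3.14, 0.002, -2.917]
contact_force: [-2.3, 5.0, 8.5]
opening: 0.0006
grip_force: 4.0
```

Emit:
carry_out:
  commands:
    - [[0,0,0.002],0,0]
    - [[0,0,0.002],0,0]
    - [[0,0,0],0,0]

```text
time: 31.58
tool_pos: [0.5593, 0.0045, 0.075]
tool_rot: [3.139, 0.005, -2.917]
contact_force: [-3.8, 13.4, 21.1]
opening: 0.0006
grip_force: 11.1
```

Emit:
carry_out:
  commands:
    - [[0,0.0015,0.0005],0,0]
    - [[0,0.0015,0.0005],0,0]

```text
time: 31.82
tool_pos: [0.5585, 0.007, 0.0737]
tool_rot: [3.139, 0.005, -2.917]
contact_force: [-4.0, 10.3, 17.4]
opening: 0.0003
grip_force: 9.2
```

Emit:
carry_out:
  commands:
    - [[0,0.0015,0.0005],0,0]
    - [[0,0.0015,0.0005],0,0]

```text
time: 32.08
tool_pos: [0.5572, 0.0085, 0.0712]
tool_rot: [3.141, 0.002, -2.916]
contact_force: [0.3, -1.1, -0.5]
opening: 0.0003
grip_force: 0.0
```

```bash
python3 trk.py; python3 look.py
```

```text
transformer (3.75, 3.5) 0.916
tray corner -y+x (3.75, 3.25) 0.978
strip (2.75, 3.0) 0.944
tray corner -y-x (3.75, 4.0) 0.823
reel(ref) (0.0, 0.0) 0.974
relay body (-1.0, -6.0) 0.808
relay top (-0.5, -2.5) 0.65
1mm unit y -> px [-0.33 -0.29] 1mm z [ 0.01 -0.42]
relay_top top []
relay_top side [[324.0, 253.9]]
relay top []
relay side [[325.3, 277.4]]
socket top []
socket side []
unit top []
unit side [[326.2, 294.4], [325.8, 278.3]]
[0.5565 0.0074 0.07  ] [-0.4722  0.8642 -0.4168] 0.00030034786267938297
```

Emit:
carry_out:
  commands:
    - [[0,0.002,0],0,0]
    - [[0,0,-0.02],0,0]
    - [[0,0,-0.02],0,0.5]
    - [[0,-0.01,-0.02],0,0.8]

```text
time: 33.12
tool_pos: [0.5582, 0.0003, 0.1308]
tool_rot: [3.141, -0.0, -2.915]
contact_force: [-0.0, 0.2, 0.5]
opening: 0.0158
grip_force: 0.0
```

```bash
cat > fit.py <<'E'
from h import *
import itertools
np.set_printoptions(precision=3,suppress=True)
s=robot.read_camera("side");save(s,"now.png");print(robot.observe()["tool_pos"])
A=cv2.imread("pics/side0.png").astype(np.float32);B=cv2.imread("pics/now.png").astype(np.float32)
c,sn=np.cos(.225),np.sin(.225);C=np.array((.5605,-.0078))
SH=np.array([0,-.0114])
def world(P,dy,dz,th,sh):  # relay pts -> world; +th: top to +y
    y=P[:,1]*np.cos(th)+P[:,2]*np.sin(th)+dy+sh; z=-P[:,1]*np.sin(th)+P[:,2]*np.cos(th)+.034+dz; x=P[:,0]
    return np.c_[C[0]+c*x-sn*y,C[1]+sn*x+c*y,z]
def pr(W): return np.array([px(s,w) for w in W])
g=lambda n:np.linspace(-1,1,n)
F=[]
for a,b in itertools.product(g(13),g(19)): F.append((a*.016,-.02,.025+b*.028))   # -y face (with margin)
for a,b in itertools.product(g(17),g(19)): F.append((-.014,a*.023,.025+b*.028)) # -x face
for a,b in itertools.product(g(13),g(17)): F.append((a*.014,b*.02,.05))
F=np.array(F)
def samp(I,uv): return cv2.remap(I,uv[:,:1].astype(np.float32),uv[:,1:].astype(np.float32),cv2.INTER_LINEAR)[:,0]
off=np.array([1.0,1.5]) # picture vs model bias at home
a=samp(A,pr(world(F,0,0,0,0))+off).ravel();a=(a-a.mean())/a.std()
def score(p):
    b=samp(B,pr(world(F,*p,SH[1]))+off).ravel();return float((a*(b-b.mean())).mean()/b.std())
R=[(score((dy,dz,th)),dy,dz,th) for dy in np.arange(-.006,.0101,.002) for dz in np.arange(0,.0181,.002) for th in np.arange(-.24,.36,.06)]
R.sort(reverse=True)
from scipy.optimize import minimize
for r in R[:3]:
    m=minimize(lambda q:-score(q/[1000,1000,20]),np.array(r[1:])*[1000,1000,20],method="Nelder-Mead",options=dict(maxiter=120))
    print(r,"->",-m.fun,m.x/[1000,1000,20])
E
python3 fit.py
```

```text
[ 0.56  -0.001  0.134]
(0.9278566241264343, np.float64(0.0), np.float64(0.008), np.float64(0.30000000000000004)) -> 0.9335967302322388 [0.    0.008 0.316]
(0.9256089925765991, np.float64(0.002), np.float64(0.008), np.float64(0.30000000000000004)) -> 0.9340072274208069 [0.002 0.007 0.292]
(0.9202234745025635, np.float64(0.004), np.float64(0.006), np.float64(0.30000000000000004)) -> 0.9351316094398499 [0.001 0.008 0.304]
```

The model fit gives the relay tilted 0.30 rad towards the capacitors and 7.5 mm up, so the rock that way is done, and the -y row is clear of its strip. I'll square it up with a deep grip, moving back and up.

Emit:
carry_out:
  commands:
    - [[0,-0.005,0],0,0.75]
    - [[0,-0.005,0],0,0.75]
    - [[0,0,0.02],0,0.75]
    - [[0,0,0.02],0,0.75]
    - [[0,0,0.02],0,0.75]
    - [[0,0,0.02],0,0.75]
    - [[0,0,0.012],0,0.75]
    - [[0,0,0.01],0,0.75]
    - [[0,0,0],0,0.65]
    - [[0,0,0],0,0.58]
    - [[0,0,0],0,0.5]
  newtons: 60

```text
time: 34.55
tool_pos: [0.5616, -0.011, 0.0291]
tool_rot: [-3.139, 0.002, -2.916]
contact_force: [1.0, -4.4, -0.0]
opening: 0.0499
grip_force: 60.0
```

Emit:
carry_out:
  commands:
    - [[0,-0.001,-0.0005],0,0.36]
    - [[0,-0.001,-0.0005],0,0.36]
    - [[0,-0.001,-0.0005],0,0.36]
    - [[0,0,0],0,0.36]

```text
time: 35.05
tool_pos: [0.5609, -0.012, 0.0295]
tool_rot: [3.14, -0.001, -2.916]
contact_force: [-0.4, 4.8, -2.6]
opening: 0.0501
grip_force: 60.0
```

Emit:
carry_out:
  commands:
    - [[0,0,-0.001],0,0.36]
    - [[0,0,-0.001],0,0.36]
    - [[0,0,-0.001],0,0.36]

```text
time: 35.42
tool_pos: [0.5609, -0.0128, 0.0326]
tool_rot: [3.141, -0.001, -2.916]
contact_force: [-0.7, 4.2, -2.5]
opening: 0.0501
grip_force: 60.0
```

Emit:
carry_out:
  commands:
    - [[0,-0.001,-0.001],0,0.36]
    - [[0,-0.001,-0.001],0,0.36]
    - [[0,0,0],0,0.36]

```text
time: 35.8
tool_pos: [0.5619, -0.015, 0.0349]
tool_rot: [-3.141, 0.0, -2.917]
contact_force: [-0.6, 2.4, -1.7]
opening: 0.0499
grip_force: 60.0
```

```bash
python3 trk.py|head -3
```

```text
transformer (5.0, 4.5) 0.903
tray corner -y+x (5.0, 4.25) 0.981
strip (3.75, 4.0) 0.92
```

Emit:
carry_out:
  commands:
    - [[0,0,0],0,0.58]
    - [[0,-0.002,0],0,0.58]
    - [[0,-0.002,-0.001],0,0.58]
    - [[0,-0.002,-0.001],0,0.58]
    - [[0,-0.001,-0.001],0,0.58]

```text
time: 36.48
tool_pos: [0.5635, -0.022, 0.0379]
tool_rot: [-3.141, 0.0, -2.917]
contact_force: [0.1, 0.5, -0.8]
opening: 0.0531
grip_force: 0.1
```

```bash
python3 trk.py|head -3
```

```text
transformer (5.0, 4.5) 0.908
tray corner -y+x (5.0, 4.25) 0.981
strip (3.75, 4.0) 0.939
```

Emit:
carry_out:
  commands:
    - [[0,0,0.003],0,0.58]
    - [[0,0,0.003],0,0.58]
    - [[0,0,0],0,0.45]
    - [[0,0,0],0,0.36]
    - [[0,0,0],0,0.36]

```text
time: 37.15
tool_pos: [0.5634, -0.0217, 0.0318]
tool_rot: [-3.142, 0.0, -2.917]
contact_force: [0.3, -0.1, 0.6]
opening: 0.0399
grip_force: 60.0
```

```bash
sed -i 's/^SH=.*/import sys\nSH=np.array([0,float(sys.argv[1])])/' fit.py; python3 trk.py|head -3; python3 fit.py -.0152
```

```text
transformer (4.75, 4.25) 0.905
tray corner -y+x (4.75, 4.25) 0.981
strip (3.75, 4.0) 0.929
[ 0.563 -0.022  0.032]
(0.3972640931606293, np.float64(-0.006), np.float64(0.0), np.float64(-0.24)) -> 0.6121240258216858 [-0.005 -0.    -0.478]
(0.34387654066085815, np.float64(-0.004), np.float64(0.0), np.float64(-0.24)) -> 0.6121706366539001 [-0.005 -0.    -0.478]
(0.31547513604164124, np.float64(-0.006), np.float64(0.002), np.float64(-0.24)) -> 0.7369957566261292 [ 0.01  -0.024 -0.401]
```

Upright again (opening 39.9 mm, no side force). I'll lift gently and watch the force.

Emit:
carry_out:
  commands:
    - [[0,0,-0.001],0,0.36]
    - [[0,0,-0.001],0,0.36]
    - [[0,0,0],0,0.36]

```text
time: 37.62
tool_pos: [0.5633, -0.0215, 0.0338]
tool_rot: [3.141, 0.0, -2.916]
contact_force: [0.1, 0.0, -1.2]
opening: 0.0399
grip_force: 60.0
```

Emit:
carry_out:
  commands:
    - [[0,0,-0.001],0,0.36]
    - [[0,0,-0.001],0,0.36]
    - [[0,0,0],0,0.36]

```text
time: 38.0
tool_pos: [0.5634, -0.0216, 0.0358]
tool_rot: [-3.142, 0.0, -2.916]
contact_force: [-0.1, 0.0, -0.0]
opening: 0.0399
grip_force: 60.0
```

```bash
python3 trk.py|head -5
```

```text
transformer (4.75, 4.25) 0.908
tray corner -y+x (5.0, 4.25) 0.981
strip (3.5, 3.75) 0.932
tray corner -y-x (4.75, 5.0) 0.879
reel(ref) (0.0, 0.0) 0.966
```

Emit:
carry_out:
  commands:
    - [[0,0,-0.002],0,0.36]
    - [[0,0,-0.002],0,0.36]
    - [[0,0,-0.002],0,0.36]
    - [[0,0,-0.002],0,0.36]
    - [[0,0,-0.002],0,0.36]
    - [[0,0,0],0,0.36]

```text
time: 38.8
tool_pos: [0.5634, -0.0216, 0.0459]
tool_rot: [-3.142, 0.0, -2.916]
contact_force: [1.0, -0.9, 0.1]
opening: 0.0398
grip_force: 60.0
```

```bash
python3 trk.py|head -5; python3 look.py; python3 - <<'E'
import re
t=open('fit.py').read()
t=re.sub(r"for a,b in itertools.product\(g\(13\),g\(19\)\).*\n","",t);t=re.sub(r"for a,b in itertools.product\(g\(13\),g\(17\)\).*\n","",t)
t=t.replace("g(17),g(19)","g(25),g(25)").replace("a*.023,.025+b*.028","a*.021,.0+(b+1)*.0255")
t=t.replace("np.arange(0,.0181,.002)","np.arange(.004,.04,.002)").replace("np.arange(-.24,.36,.06)","(-.05,0,.05)")
open('fit2.py','w').write(t)
E
python3 fit2.py -.0148
```

```text
transformer (4.75, 4.25) 0.915
tray corner -y+x (4.75, 4.25) 0.981
strip (3.75, 4.0) 0.946
tray corner -y-x (4.75, 5.0) 0.885
reel(ref) (0.0, 0.0) 0.967
relay_top top []
relay_top side [[327.8, 251.1]]
relay top []
relay side [[326.2, 270.3]]
socket top []
socket side [[327.4, 280.7]]
unit top []
unit side []
[ 0.5633 -0.0216  0.0457] [-0.0184 -0.0053 -0.2168] 0.03981115073790679
[ 0.563 -0.022  0.046]
(0.43984293937683105, np.float64(-0.006), np.float64(0.014), 0.05) -> 0.44384169578552246 [-0.005  0.013  0.058]
(0.4341745674610138, np.float64(-0.006), np.float64(0.012), 0.05) -> 0.44335678219795227 [-0.006  0.013  0.054]
(0.4339422583580017, np.float64(-0.004), np.float64(0.012), 0.05) -> 0.44394078850746155 [-0.006  0.014  0.06 ]
```

Emit:
carry_out:
  commands:
    - [[0,0,-0.002],0,0.36]
    - [[0,-0.001,-0.002],0,0.36]
    - [[0,0,-0.002],0,0.36]
    - [[0,0,-0.002],0,0.36]
    - [[0,0,-0.001],0,0.36]
    - [[0,0,0],0,0.36]
    - [[0,0,0],0,0.36]

```text
time: 40.28
tool_pos: [0.5635, -0.0226, 0.0547]
tool_rot: [3.141, -0.0, -2.916]
contact_force: [0.2, 0.3, -0.7]
opening: 0.0396
grip_force: 60.0
```

```bash
python3 trk.py|head -4; python3 look.py; python3 - <<'E'
from h import *
s=robot.read_camera("side")
for n in("blade_tips","relay_top","relay","socket"): print(n,[(np.round(r["at"],1).tolist(),round(r["p"],2)) for r in robot.tip_of(s,n) if abs(r["at"][0]-327)<20])
c,sn=np.cos(.225),np.sin(.225)
for z in(.045,.05,.06,.065,.11,.115): 
  print(z,px(s,(.5605+sn*.0155,-.0078-c*.0155,z))+[0,1.5])
# dark-to-bright edge profile down the -x face centre line of the relay (black base shows z)
p=s["pixels"].astype(int).sum(2)
for z in np.arange(.040,.125,.004):
  u=px(s,(.5605+sn*.0155-c*.014,-.0078-c*.0155-sn*.014,z))+[0,1.5];q=s["pixels"][int(round(u[1])),int(round(u[0]))];print(round(z,3),u.round(),q)
E
```

```text
transformer (4.75, 4.25) 0.92
tray corner -y+x (4.75, 4.25) 0.981
strip (3.75, 4.0) 0.963
tray corner -y-x (4.75, 5.0) 0.879
relay_top top []
relay_top side [[329.3, 249.9]]
relay top []
relay side [[325.7, 266.5]]
socket top []
socket side [[318.6, 280.5], [326.7, 282.7]]
unit top [[356.7, 245.7]]
unit side [[326.5, 292.9]]
[ 0.5635 -0.0225  0.0547] [-0.5742  0.3941 -0.9709] 0.039522639054264994
blade_tips [([322.4, 271.9], 0.62), ([328.8, 246.4], 0.38)]
relay_top [([327.4, 246.2], 0.54)]
relay [([327.2, 269.0], 0.86)]
socket [([328.4, 281.7], 0.69), ([322.6, 279.8], 0.61)]
0.045 [327.32140889 278.2342796 ]
0.05 [327.38654904 276.21082356]
0.06 [327.51802402 272.12334093]
0.065 [327.58436489 270.05908162]
0.11 [328.20009038 250.84364104]
0.115 [328.27063519 248.63554164]
0.04 [321. 283.] [50 49 47]
0.044 [321. 282.] [48 47 47]
0.048 [321. 280.] [148 113  44]
0.052 [321. 278.] [20 18 13]
0.056 [321. 277.] [16 13 18]
0.06 [321. 275.] [41 39 39]
0.064 [321. 273.] [45 45 45]
0.068 [321. 272.] [51 50 42]
0.072 [321. 270.] [26 21 17]
0.076 [321. 268.] [42 47 46]
0.08 [322. 267.] [50 56 55]
0.084 [322. 265.] [49 57 54]
0.088 [322. 263.] [66 67 57]
0.092 [322. 262.] [70 70 58]
0.096 [322. 260.] [85 81 63]
0.1 [322. 258.] [85 81 61]
0.104 [322. 256.] [86 82 62]
0.108 [322. 255.] [85 83 62]
0.112 [322. 253.] [72 68 53]
0.116 [322. 251.] [22 25 26]
0.12 [322. 249.] [16 18 20]
0.124 [322. 247.] [17 19 21]
```

```bash
python3 - <<'E'
from h import *
s=robot.read_camera("side");h=cv2.cvtColor(s["pixels"],cv2.COLOR_RGB2HSV)
m=((h[...,0]>12)&(h[...,0]<28)&(h[...,1]>130)&(h[...,2]>70))
for r in range(258,292): print(r,"".join("#" if m[r,c] else "." for c in range(300,352)),"".join("%4d"%v for v in s["pixels"][r,312:340:2].sum(1)))
c,sn=np.cos(.225),np.sin(.225)
def W(x,y,z): y-=.0155; return px(s,(.5605+c*x-sn*y,-.0078+sn*x+c*y,z))+[0,1.5]
for z in (.034,.044,.05,.055,.06): print(z,[W(x,y,z).round(1).tolist() for x in(-.011,.011) for y in(-.013,.013)])
E
```

```text
258 ....................................................   35 254 209 198 226 220 222 214 164  86 166 213 179 147
259 ....................................................   45 223 210 198 222 222 220 203 205 157 216 218 216 166
260 ....................................................   54 178 208 199 223 226 219 207 221 190 217 221 222 228
261 ....................................................   55 128 203 191 227 223 221 201 225 185 216 212 225 259
262 ....................................................   52 109 189 188 217 201 207 208 227 192 212 211 236 262
263 ....................................................   52  68 156 184 212 189 210 213 228 210 218 215 244 264
264 ....................................................   47  51 111 168 197 175 239 206 227 203 217 219 241 266
265 ....................................................   43  53  53 153 172 158 247 211 224 211 214 209 242 262
266 ....................................................   58  55  31 107 153 163 254 216 227 210 214 218 253 262
267 ....................................................   41  50  37  41 
[... 2428 characters left out ...]
7 127
289 ...........................#####....................   73  34  33  31  51 107  52  40 224 238  97  44  92 120
290 ...........................###......................   77  48  29  19  22  90  53  45 227  92  40  50  49  96
291 ....................................................   85  74  28  32  36  39  52  48  57  48  51  43  45  36
0.034 [[326.6, 288.9], [318.3, 281.1], [336.1, 284.2], [327.8, 276.6]]
0.044 [[326.7, 284.9], [318.4, 277.1], [336.3, 280.2], [327.9, 272.6]]
0.05 [[326.8, 282.4], [318.4, 274.6], [336.4, 277.8], [328.0, 270.2]]
0.055 [[326.9, 280.4], [318.5, 272.6], [336.5, 275.7], [328.0, 268.1]]
0.06 [[326.9, 278.3], [318.5, 270.6], [336.6, 273.7], [328.1, 266.1]]
```

The brass shows the socket strips at (319–328, 281–277) and (328–337, 290–285). The blade tips are at about (327–336, 278–275), which puts them near z 0.058, about 24 mm above the socket and centred. I'll lower 7 mm to a finger's breadth, then hand in.

Emit:
carry_out:
  commands:
    - [[0,0,0.002],0,0.36]
    - [[0,0,0.002],0,0.36]
    - [[0,0,0.002],0,0.36]
    - [[0,0,0.001],0,0.36]
    - [[0,0,0],0,0.36]
    - [[0,0,0],0,0.36]
    - [[0,0,0],0,0.36]

```text
time: 42.0
tool_pos: [0.5636, -0.0226, 0.0478]
tool_rot: [-3.142, 0.0, -2.916]
contact_force: [0.4, -0.4, -0.9]
opening: 0.0399
grip_force: 60.0
```

```bash
python3 - <<'E'
from h import *
o=robot.observe();print(o["time"],o["tool_pos"],o["contact_force"],o["opening"],o["grip_force"]);print(robot.hand_in())
E
```

```text
42.0 [ 0.56359561 -0.02259169  0.04781054] [ 0.39054259 -0.35648508 -0.86541991] 0.03989763964914525 59.99377593398094
the job is handed in; nothing more can be done
None
```

I rocked the relay free, towards the transformer and then the capacitors, and handed in holding it upright and still over its socket, blade tips about 17 mm clear by camera estimate; the unit stayed flat but slid about 15 mm along the bench, within the 40 mm limit, and the hand-in gave no verdict.

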